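# Ease a seized ground stopper off its seat with a forked wedge

### The job

The ground stopper of the amber bottle in the clamp stand sits stuck in its grease: pick up the blue forked wedge by its grip, slide the prongs between the bottle's rim and the stopper's head, one on either side of the shank, and push gently until the stopper has just come up off its seat, by about 3 mm. Finish there, still gripping the wedge and holding it in place under the head so that the stopper cannot sink back. Touch the stopper only with the wedge, and leave the wash bottle, beaker and dropper bottle standing where they are.

Things in the scene. Friction and masses are not known exactly. Their poses are not given: they have to be found in the camera images.
- wedge: Blue plastic forked wedge, 145 x 60 mm, 90 g, flat on the bench. Origin under the middle of its grip; x points to the prong tips, y across, z up. Grip: upright bar, x -26 to 26 mm, 18 mm wide (y), 38 mm high, to be pinched across y. Yoke: x 22 to 46 mm, 17.5 mm high, 60 mm wide. Prongs: x 44 to 119 mm, each 18 to 30 mm off the middle line (slot 36 mm wide); see wedge_tips.
- wedge_tips (a point): Point on the wedge midway between its two prong tips: x = 119 mm, 1.5 mm above its underside. The prongs' undersides are level; their tops slope evenly from 3 mm thick at the tips to 18 mm at x = 44 mm (1 mm rise in 5 mm). The slot widens at the tips and its inner corners are filled up to x = 54 mm.
- bottle_stand: Fixed clamp stand holding the amber bottle. Origin on the bottle's axis at bench level, z up, x towards the rod. Base plate 8 mm thick, x -55 to 115 mm, 110 mm wide; rod 10 mm thick at x = 82 mm, 213 mm high; jaws round the neck at 110 mm height, within 32 mm of the axis at the sides. Bottle 84 mm across up to 78 mm height, rim 60 mm across.
- neck_rim (a point): Centre of the flat top of the bottle's rim, on the bottle's axis, 126 mm above the bench.
- stopper: Amber mushroom stopper, about 200 g. Origin on its axis, level with the rim's top while seated. Shank 30 mm across; head 56 mm across, its flat underside 9 mm above the rim while seated (the gap for the prongs), its top 32 mm above. It moves only straight up and down.
- stopper_lift (a joint): Height of the stopper above its seat in m: 0 seated, positive up. Stiff with grease: lifting it takes about 3 N and more when quick; it sinks back within seconds under its own weight when not supported.
- wash_bottle: White squeeze wash bottle with a red cap and spout, 111x67x214 mm, standing. Origin under its centre.
- beaker: Glass beaker, 57 mm across, 71 mm high, standing. Origin under its centre.
- dropper: Amber dropper bottle with a red rubber teat, 38 mm across, 107 mm high, standing. Origin under its centre.
Not all that is in view belongs to the job. There is more than one size of the wedge; the one meant has the size given above.

How it is judged:
By the outcome, as a careful person would: the job done as asked, in the order asked, and still so for the second after the job is handed in, while the arm keeps its last pose, push and grip.
It also fails if it takes over 48 s, if anything falls off the work surface, if the arm or the gripper's body presses on something with over 40 N, if the wrist force passes 120 N, or if a joint passes its speed limit or range.

### The arm

A 6-joint arm with a two-finger parallel gripper is mounted at the origin on the work surface; the furniture and walls round the work are solid. World frame = base frame: x ahead of the robot, y to its left, z up, the work surface at z = 0. Lengths are in m, angles in rad, forces in N, time in s.
With the tool pointing down it reaches from about 0.325 to 0.9 m from the base axis. Payload 6.1 kg.
Tool frame: the origin (TCP) lies at the very end of the fingers, on their centre line; the grasp point (between the pads) lies 19 mm behind it; z points along the fingers, y is the line along which they close (so a half turn about z gives the same grasp; the last joint's range is limited). The gripper opens to 85 mm and grips with 20 to 120 N. Pads are 22 mm wide; open, the fingers measure 114 mm over their backs; the gripper's body (76 mm by 85 mm) begins 54 mm behind the grasp point. The pads swing forward as they close: fully open they stand 13 mm farther back than shut.
Start: joints at [-1.393, 0.22, 1.526, -0, 1.395, -0.126], TCP at [0.187, -0.596, 0.231] pointing down, gripper open.
Joint ranges: [-2.98, 2.98], [-0.91, 2.08], [0.09, 2.57], [-1.24, 4.39], [0.2, 2.65], [-2.68, 2.68]. Speed limits (rad/s): [2.57, 2.57, 3.01, 3.14, 3.14, 3.14].

### API

Orientations are given as a unit quaternion [x, y, z, w].
In Python, from plant import arm gives the robot as it stands.
- The arm moves only by the tool drive_tool, never from a script. Its argument "targets" is a list of rows, each a list of 7 numbers: the shift along the tool's x, y, z in mm, then the turn, a rotation vector about the tool's x, y, z in degrees, then the opening in per cent of the stroke, from 0 (shut) to 100 (fully open). A call has 1 to 12 rows; each row is the pose to reach, as a shift and turn from the pose commanded when the call began, along the tool's axes at that moment; what a row does not reach only later rows make up. A row lasts 1/10 s, in which the tool goes at most 50 mm and 8.59 degrees, less where a joint would pass 70% of its speed; a pose out of reach is approached as far as the arm can. A call with a gripper value outside its range is refused whole. The fingers move at their own pace and stop on an object; "force" is the grip in N (left out, the last holds). Time passes only in rows, so rows that repeat a pose let the fingers close. It gives the time, the measured TCP pose, the force, the opening and the grip force at its end, in the units of the state.
- arm.sense(): the state, without advancing time (a new reading comes with each control period).
- arm.camera(name): name is "scene" or "top" or "wrist"; returns (picture, depth): 480x640x3 uint8, red, green, blue; 480x640 float32, m along the optical axis (not along the pixel's ray), 0 where there is no reading.
- arm.get_calibration(name): a dict with "intrinsics" (3x3 intrinsics, pixels), "dist" ([k1, k2, p1, p2, k3] as OpenCV has them; the pictures are not rectified), "position" and "orientation" of the camera in the world; the wrist camera has in their place "tool_from_camera" (4x4, takes a point from camera to tool coordinates, whose origin is the TCP and whose axes are the flange's). Camera axes: x right, y up, looking along -z (the intrinsics and any distortion apply to the point x, -y, -z); pixel columns grow to the right and rows downward; lengths in m; the calibration is good to about 2 mm. A picture is of the moment at which its call begins: read the wrist's pose just before it. get_calibration takes no time and is no camera call.
- arm.job_done(): hands the job in; it is judged then, once.
Trained networks look in the newest picture that a camera, given by its name, has taken for a name from the list of things; names that differ only in an ending like _2 or _b are one class to them, and where a whole thing is asked for, a point or a joint stands for the part that bears it (a point fixed in the world has none). Each returns a list of dicts, best first, with "confidence" (0 to 1); they miss things now and then, are a little off and sometimes report something else, mostly with a low value. They report only what shows in the picture. A call takes as long as a camera call. They do not tell look-alikes from the thing itself.
- arm.silhouettes(camera, thing): "mask" (480x640 bool, what is visible of it) and "extent" ([left, top, right, bottom] in pixels, round what is visible of it).
The state is a dict: "clock": time; "joint_pos": joint angles; "qvel": joint speeds; "joint_efforts": joint torques, N m; "tcp_pos": TCP position; "ee_rot": TCP orientation; "contact_force": force on the tool from outside, world axes, zero at the start; "wrist_torque": the same for the moment, N m; "width": opening from 0.0 (shut) to 1.0 (fully open); "finger_force": force on a finger pad.
Only numpy, scipy, OpenCV 4.12 (cv2) and the standard library are available. Lean on these libraries where they do the work, as an engineer would, in place of code of your own. Each camera call takes 0.05 s, during which the arm holds its last target. There are 200 camera calls.

## Working session

There is one attempt and no reset: what is moved stays moved. The work goes in short steps, Python scripts to look and compute and a tool call to move; the robot and the scene stay as the last step left them, time stands still between calls to the robot, and variables do not carry over. Pictures are saved under pics/ and viewed, at most 10 in all, crops included, and the job is handed in when it is done.

Besides the shell and the picture viewer there is one more tool, called after "Call:" as a command line: name --pt "numbers of a row" for each row, then --argument value for the rest. drive_tool: Moves the arm, as the interface text tells. Its arguments: {"type":"object","properties":{"targets":{"type":"array","items":{"type":"array","items":{"type":"number"}}},"force":{"type":"number"}},"required":["targets"]}

```bash
mkdir -p pics; cat > h.py <<'E'
import numpy as np, cv2, pickle
from scipy.spatial.transform import Rotation as R
from plant import arm
def cam(name):
    s=arm.sense(); p,d=arm.camera(name); c=arm.get_calibration(name)
    if name=="wrist":
        T=np.eye(4);T[:3,:3]=R.from_quat(s["ee_rot"]).as_matrix();T[:3,3]=s["tcp_pos"]
        T=T@np.array(c["tool_from_camera"])
    else:
        T=np.eye(4);o=np.array(c["orientation"]);T[:3,:3]=o if o.shape==(3,3) else R.from_quat(o).as_matrix();T[:3,3]=c["position"]
    return p,d,np.array(c["intrinsics"],float),np.array(c["dist"],float),T
def cloud(d,K,D,T):
    v,u=np.mgrid[0:480,0:640]
    q=cv2.undistortPoints(np.stack([u,v],-1).reshape(-1,1,2).astype(float),K,D).reshape(480,640,2)
    P=np.stack([q[...,0]*d,-q[...,1]*d,-d],-1)
    return P@T[:3,:3].T+T[:3,3]
def save(n,p): cv2.imwrite("pics/"+n,p[...,::-1])
E
python3 - <<'E'
from h import *
for n in ["scene","top"]:
    p,d,K,D,T=cam(n); save(n+".png",p); W=cloud(d,K,D,T); np.save(n+"_W.npy",W); np.save(n+"_p.npy",p)
    print(n,T[:3,3],(d>0).mean())
    for t in ["wedge","bottle_stand","stopper","wash_bottle","beaker","dropper"]:
        for r in arm.silhouettes(n,t)[:4]:
            m=r["mask"]&(d>0)
            print(t,round(r["confidence"],2),r["extent"],m.sum(),np.round(np.median(W[m],0),3) if m.any() else "",np.round(np.percentile(W[m],[2,98],axis=0),3).tolist() if m.any() else "")
            if t=="wedge": np.save(f"m_{n}_{r['extent'][0]:.0f}.npy",m)
print(arm.sense())
E
```

```text
scene [0.02870558 0.75974864 0.82982031] 0.9958463541666667
wedge 0.88 [295.4, 317.9, 337.9, 340.9] 453 [0.469 0.175 0.01 ] [[0.427, 0.151, -0.001], [0.516, 0.193, 0.027]]
bottle_stand 0.88 [263.7, 183.9, 340.0, 278.1] 3069 [0.615 0.008 0.057] [[0.571, -0.058, 0.006], [0.724, 0.044, 0.159]]
stopper 0.81 [296.3, 210.8, 321.7, 224.7] 337 [ 0.612 -0.002  0.153] [[0.594, -0.032, 0.136], [0.639, 0.014, 0.16]]
wash_bottle 0.75 [390.7, 167.1, 427.6, 244.0] 1589 [ 0.46  -0.239  0.097] [[0.434, -1.304, -0.471], [0.967, -0.226, 0.204]]
beaker 0.74 [350.3, 184.2, 368.0, 213.7] 504 [ 0.646 -0.269  0.049] [[0.626, -0.31, 0.006], [0.678, -0.254, 0.072]]
dropper 0.79 [221.7, 259.2, 238.2, 295.0] 437 [0.704 0.189 0.047] [[0.692, 0.171, 0.007], [0.719, 0.201, 0.102]]
top [0.35118426 0.00921719 1.61640275] 0.9957454427083333
wedge 0.77 [210.2, 234.2, 234.3, 285.6] 561 [0.57  0.27  0.016] [[0.506, 0.244, 0.001], [0.637, 0.304, 0.042]]
wedge 0.7 [251.1, 276.8, 269.4, 312.6] 256 [0.471 0.168 0.011] [[0.428, 0.151, -0.002], [0.515, 0.191, 0.031]]
bottle_stand 0.81 [301.4, 190.4, 351.3, 260.1] 2548 [ 0.631
[... 551 characters left out ...]
_pos': array([-1.39311236e+00,  2.20370242e-01,  1.52647963e+00,  1.51506883e-05,
        1.39468481e+00, -1.26076384e-01]), 'qvel': array([-2.79978716e-05, -3.13039378e-04,  1.30528067e-03, -5.05081792e-04,
        3.81154490e-04,  5.13530613e-04]), 'joint_efforts': array([ 4.25290482e-04, -4.96688211e+01, -3.89641285e+01, -1.28687084e-04,
        6.28930702e-04,  2.00674933e-06]), 'tcp_pos': array([ 0.18696113, -0.59639203,  0.23132889]), 'ee_rot': array([9.88488561e-01, 1.51295617e-01, 8.20349774e-06, 2.87802262e-05]), 'contact_force': array([1.14862339, 0.2495774 , 0.2310377 ]), 'wrist_torque': array([0.02408175, 0.0113186 , 0.02614567]), 'finger_force': 0.0, 'width': 0.9960043297235676}
```

```bash
python3 - <<'E'
from h import *
p=np.load("top_p.npy"); c=p[170:330,190:470]; save("topcrop.png",cv2.resize(c,None,fx=2.8,fy=2.8,interpolation=cv2.INTER_CUBIC))
W=np.load("top_W.npy")
for f in ["m_top_210","m_top_251"]:
    m=np.load(f+".npy"); q=W[m]
    r=cv2.minAreaRect((q[:,:2]*1000).astype(np.float32)); print(f,r)
    g=q[q[:,2]>0.03]; print("grip",np.round(np.mean(g,0),3) if len(g) else "",len(g), cv2.minAreaRect((g[:,:2]*1000).astype(np.float32)) if len(g)>3 else "")
E
```

```text
m_top_210 ((572.6321411132812, 273.4443664550781), (139.6401824951172, 60.91704559326172), 1.6089231967926025)
grip [0.529 0.272 0.037] 137 ((528.270751953125, 272.5611572265625), (50.82587432861328, 19.08424949645996), 0.6626757979393005)
m_top_251 ((471.9488220214844, 170.07791137695312), (92.55906677246094, 40.56391525268555), 3.1891891956329346)
grip [0.45  0.167 0.032] 7 ((447.72479248046875, 166.16505432128906), (16.052349090576172, 8.130311012268066), 17.54505157470703)
```

View pics/scene.png

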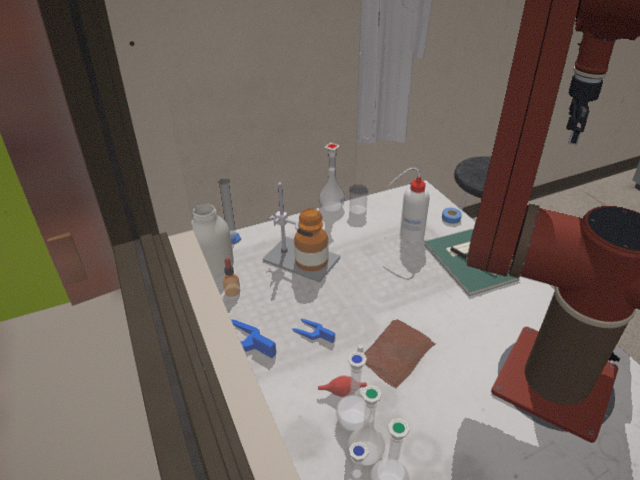

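View pics/topcrop.png

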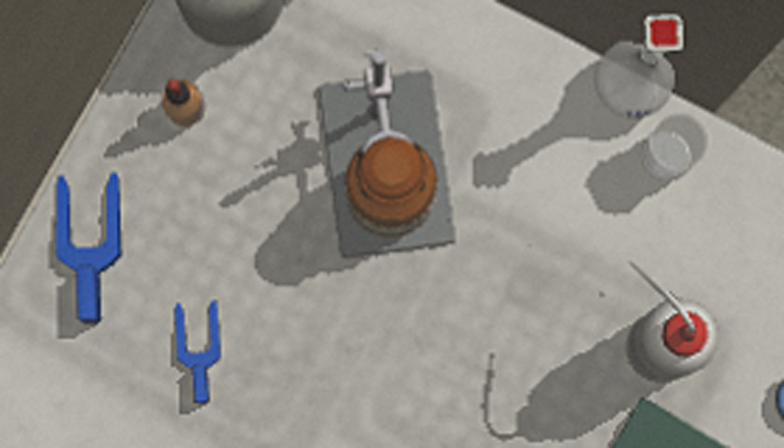

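Both pictures show two blue forked wedges. In the top view, candidate A is at px (222,260), measures about 140x61 mm and has a grip 38 mm high. Candidate B is at px (260,295) and measures about 93x41 mm. A matches the description, and the close crop shows A at crop px (88,250) and B at (197,350). The amber mushroom stopper is in the stand at px (332,229), with the rod on its far side.

```bash
cat >> h.py <<'E'
def rel(pos,yaw,pitch=0):
    "move needed (tool axes: mm, deg) to tcp pos, tool down, tool-x at yaw deg"
    s=arm.sense(); A=R.from_quat(s["ee_rot"]); B=R.from_euler("z",yaw,degrees=True)*R.from_euler("x",180,degrees=True)
    return np.round(A.inv().apply(np.array(pos)-s["tcp_pos"])*1000,1),np.round((A.inv()*B).as_rotvec(degrees=True),2)
E
python3 - <<'E'
from h import *
s=arm.sense()
print(rel([.187,-.596,.30],0)); print(rel([.535,.27,.30],0)); print(arm.get_calibration("wrist")["tool_from_camera"])
W=np.load("scene_W.npy"); 
for n in ["scene","top"]:
    W=np.load(n+"_W.npy").reshape(-1,3)
    q=W[(abs(W[:,0]-.615)<.06)&(abs(W[:,1])<.07)&(W[:,2]>.152)&(W[:,2]<.17)]
    print(n,len(q),q.mean(0),q.min(0),q.max(0),cv2.minEnclosingCircle((q[:,:2]*1000).astype(np.float32)))
    q=W[(abs(W[:,0]-.7)<.04)&(abs(W[:,1])<.1)&(W[:,2]>.17)]; print("rod",len(q),np.median(q,0) if len(q) else "")
E
```

```text
(array([  0.2,  -0.4, -68.7]), array([ 0. , -0. , 17.4]))
(array([ 591.3, -722.6,  -68.7]), array([ 0. , -0. , 17.4]))
[[-7.37683720e-04  9.56598007e-01  2.91409864e-01  7.42852229e-02]
 [ 9.99999498e-01  9.03141917e-04 -4.33274310e-04 -6.45515262e-04]
 [-6.77653805e-04  2.91409399e-01 -9.56598193e-01 -1.41482368e-01]
 [ 0.00000000e+00  0.00000000e+00  0.00000000e+00  1.00000000e+00]]
scene 182 [ 0.61742594 -0.00902084  0.15623178] [ 0.59565672 -0.03592686  0.1521278 ] [0.64284206 0.01394093 0.16279988] ((617.1456909179688, -10.00337028503418), 26.05957794189453)
rod 71 [ 0.70003455 -0.00202799  0.19406785]
top 237 [ 0.61843819 -0.01515069  0.15604516] [ 0.59623398 -0.03822211  0.15200528] [0.6431459  0.00864951 0.16420573] ((618.5481567382812, -15.64696216583252), 25.38235092163086)
rod 28 [ 0.6984952  -0.00624981  0.20392262]
```

Call:
drive_tool --pt "0 0 -50 0 0 0 100" --pt "30 -36 -69 0 0 8 100" --pt "591 -722 -69 0 0 17.4 100" --pt "591 -722 -69 0 0 17.4 100" --pt "591 -722 -69 0 0 17.4 100" --pt "591 -722 -69 0 0 17.4 100" --pt "591 -722 -69 0 0 17.4 100" --pt "591 -722 -69 0 0 17.4 100" --pt "591 -722 -69 0 0 17.4 100" --pt "591 -722 -69 0 0 17.4 100" --pt "591 -722 -69 0 0 17.4 100" --pt "591 -722 -69 0 0 17.4 100" --force 60

```text
clock: 1.9
tcp_pos: [0.3912, -0.0876, 0.3007]
ee_rot: [1.0, -0.0, 0.001, 0.0]
contact_force: [1.8, -0.3, 0.6]
width: 1.001
finger_force: 0.0
```

```bash
python3 -c "
from h import *
print(rel([.535,.27,.30],0))"
```

```text
(array([ 143.7, -357.6,    0.7]), array([ 0.04, -0.09, -0.02]))
```

Call:
drive_tool --pt "144 -357 0 0 0 0 100" --pt "144 -357 0 0 0 0 100" --pt "144 -357 0 0 0 0 100" --pt "144 -357 0 0 0 0 100" --pt "144 -357 0 0 0 0 100" --pt "144 -357 0 0 0 0 100" --pt "144 -357 0 0 0 0 100" --pt "144 -357 0 0 0 0 100" --pt "144 -357 0 0 0 0 100" --pt "144 -357 0 0 0 0 100" --pt "144 -357 0 0 0 0 100"

```text
clock: 3.0
tcp_pos: [0.5346, 0.2667, 0.3002]
ee_rot: [1.0, -0.0, -0.0, 0.0]
contact_force: [0.1, -0.4, 1.1]
width: 0.993
finger_force: 0.0
```

```bash
python3 - <<'E'
from h import *
p,d,K,D,T=cam("wrist"); save("w1.png",p); W=cloud(d,K,D,T); print(T[:3,3],arm.sense()["tcp_pos"],arm.sense()["qvel"].max())
for r in arm.silhouettes("wrist","wedge")[:2]:
    m=r["mask"]&(d>0); q=W[m]; q=q[q[:,2]<.06]; print(r["confidence"],r["extent"],m.sum())
    print(cv2.minAreaRect((q[:,:2]*1000).astype(np.float32)))
    g=q[q[:,2]>.034]; print("top z",np.median(g[:,2]),cv2.minAreaRect((g[:,:2]*1000).astype(np.float32)),g.mean(0))
n=~m&(abs(W[...,2])<.01); print("bench z",np.median(W[n][:,2]))
E
```

```text
[0.60877536 0.26732035 0.44167431] [0.53471399 0.26649093 0.30047727] 0.0018617027503776994
0.68 [295.2, 103.3, 346.2, 222.5] 2236
((576.0088500976562, 276.5428161621094), (139.5120391845703, 58.489227294921875), 0.17382487654685974)
top z 0.03670394256309517 ((530.6771850585938, 273.3302001953125), (48.93395233154297, 16.707775115966797), 1.1852065324783325) [0.53168379 0.27358121 0.03665602]
0.56 [378.2, 204.6, 411.9, 274.7] 1028
((467.9854431152344, 171.31358337402344), (106.09745025634766, 40.31730270385742), 3.6587729454040527)
top z nan ((0.0, 0.0), (0.0, 0.0), 0.0) [nan nan nan]
bench z -0.0010219995841257712
  return _methods._mean(a, axis=axis, dtype=dtype,
  ret = ret.dtype.type(ret / rcount)
<stdin>:6: RuntimeWarning: Mean of empty slice.
  ret = um.true_divide(
```

View pics/w1.png

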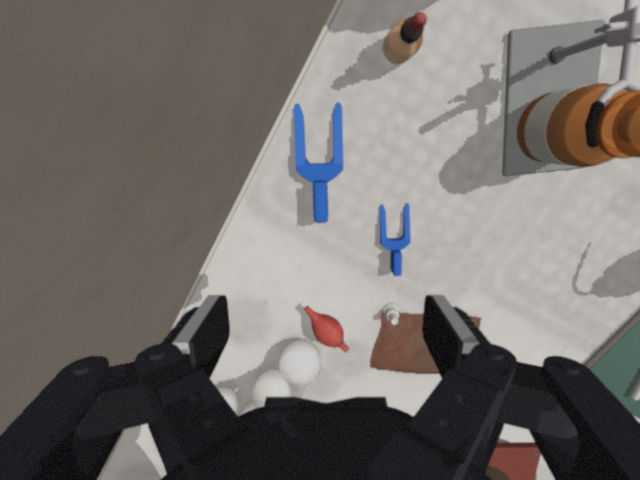

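Wrist view: the big wedge is at (320,160) with its grip at (321,205). The small one is at (395,240). I'll descend and refine the yaw.

Call:
drive_tool --pt "-4 -7 50 0 0 0 100" --pt "-4 -7 100 0 0 0 100" --pt "-4 -7 150 0 0 0 100" --pt "-4 -7 170 0 0 0 100" --pt "-4 -7 170 0 0 0 100" --pt "-4 -7 170 0 0 0 100"

```text
clock: 3.7
tcp_pos: [0.5314, 0.274, 0.1314]
ee_rot: [1.0, -0.0, 0.001, -0.0]
contact_force: [0.7, 0.4, -0.3]
width: 0.997
finger_force: 0.0
```

```bash
python3 - <<'E'
from h import *
p,d,K,D,T=cam("wrist"); save("w2.png",p); W=cloud(d,K,D,T); print(arm.sense()["tcp_pos"])
hsv=cv2.cvtColor(p,cv2.COLOR_RGB2HSV)
m=(hsv[...,0]>105)&(hsv[...,0]<130)&(hsv[...,1]>150)&(d>0)&(abs(W[...,0]-.57)<.1)&(abs(W[...,1]-.27)<.05)
q=W[m]; print(m.sum(),q.min(0),q.max(0))
print(cv2.minAreaRect((q[:,:2]*1000).astype(np.float32)))
g=q[q[:,2]>.033]; print("grip",np.median(g[:,2]),cv2.minAreaRect((g[:,:2]*1000).astype(np.float32)))
xs=[];ys=[]
for x in np.arange(.5,.66,.008):
    s=q[abs(q[:,0]-x)<.004]
    if len(s)>10: print(round(x,3),np.round([s[:,1].min(),s[:,1].max(),(s[:,1].min()+s[:,1].max())/2,s[:,2].max()],4))
b=W[(~m)&(abs(W[...,2])<.01)]; print("bench",np.median(b[:,2])); print(rel([.53,.273,.006],0))
E
```

```text
[0.53234095 0.27445447 0.13267435]
6104 [5.05780108e-01 2.21264967e-01 4.65670682e-05] [0.64818565 0.31974393 0.23104623]
((576.7138061523438, 271.45623779296875), (141.8026885986328, 98.33207702636719), 1.4998111724853516)
grip 0.03667647229770374 ((530.6268920898438, 273.8195495605469), (94.61550903320312, 48.856605529785156), 71.19474792480469)
0.508 [0.2656 0.2818 0.2737 0.0387]
0.516 [0.2657 0.2817 0.2737 0.0384]
0.524 [0.2313 0.3171 0.2742 0.1744]
0.532 [0.2312 0.2824 0.2568 0.1743]
0.54 [0.2213 0.3197 0.2705 0.2234]
0.548 [0.2506 0.3056 0.2781 0.231 ]
0.556 [0.2568 0.295  0.2759 0.038 ]
0.564 [0.2485 0.3034 0.2759 0.0185]
0.572 [0.2462 0.3047 0.2755 0.0183]
0.58 [0.2463 0.3047 0.2755 0.0179]
0.588 [0.2471 0.3046 0.2759 0.0162]
0.596 [0.2473 0.3053 0.2763 0.0148]
0.604 [0.2473 0.3051 0.2762 0.0137]
0.612 [0.2474 0.3057 0.2765 0.0117]
0.62 [0.2474 0.3057 0.2765 0.0102]
0.628 [0.2483 0.306  0.2772 0.0086]
0.636 [0.2483 0.3062 0.2773 0.0069]
0.644 [0.2483 0.3061 0.2772 0.005 ]
bench -0.0010808254076406787
(array([ -2.8,   1.6, 126.7]), array([-0.07, -0.19, -0.04]))
```

View pics/w2.png

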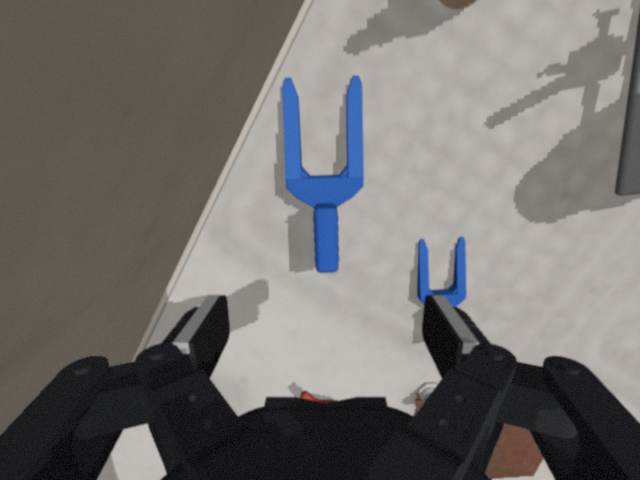

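Call:
drive_tool --pt "-1 0 40 0 0 -1.5 100" --pt "-1 0 80 0 0 -1.5 100" --pt "-1 0 110 0 0 -1.5 100" --pt "-1 0 126 0 0 -1.5 100" --pt "-1 0 126 0 0 -1.5 60" --pt "-1 0 126 0 0 -1.5 0" --pt "-1 0 126 0 0 -1.5 0" --pt "-1 0 126 0 0 -1.5 0" --pt "-1 0 126 0 0 -1.5 0" --pt "-1 0 126 0 0 -1.5 0" --pt "-1 0 126 0 0 -1.5 0" --pt "-1 0 126 0 0 -1.5 0" --force 80

```text
clock: 4.95
tcp_pos: [0.5313, 0.275, 0.0061]
ee_rot: [1.0, 0.013, 0.002, -0.0]
contact_force: [-0.4, 0.1, 6.3]
width: 0.199
finger_force: 79.0
```

Call:
drive_tool --pt "0 0 -15 0 0 0 0" --pt "0 0 -50 0 0 0 0" --pt "0 0 -100 0 0 0 0" --pt "0 0 -150 0 0 0 0" --pt "0 30 -190 0 0 0 0" --pt "-10 60 -230 0 0 1.5 0" --pt "-20 100 -260 0 0 1.5 0" --pt "-30 140 -274 0 0 1.5 0" --pt "-36 165 -274 0 0 1.5 0" --pt "-36 174 -274 0 0 1.5 0" --pt "-36 174 -274 0 0 1.5 0" --pt "-36 174 -274 0 0 1.5 0"

```text
clock: 6.15
tcp_pos: [0.4983, 0.1003, 0.278]
ee_rot: [1.0, 0.0, -0.0, -0.0]
contact_force: [-0.8, -0.6, -1.0]
width: 0.198
finger_force: 78.2
```

```bash
python3 - <<'E'
from h import *
p,d,K,D,T=cam("wrist"); save("w3.png",p); W=cloud(d,K,D,T); s=arm.sense(); print(s["tcp_pos"],s["width"],s["contact_force"])
np.savez("w3.npz",p=p,d=d,W=W,T=T,K=K,D=D)
Tt=np.eye(4);Tt[:3,:3]=R.from_quat(s["ee_rot"]).as_matrix();Tt[:3,3]=s["tcp_pos"]
hsv=cv2.cvtColor(p,cv2.COLOR_RGB2HSV)
L=(W-Tt[:3,3])@Tt[:3,:3]  # tool coords
m=(hsv[...,0]>105)&(hsv[...,0]<130)&(hsv[...,1]>120)&(d>0)&(abs(L[...,2])<.06)
q=L[m]*1000
for x in np.arange(-28,124,8):
    a=q[abs(q[:,0]-x)<4]
    if len(a)>10: print(x,np.round([a[:,1].min(),a[:,1].max(),(a[:,1].min()+a[:,1].max())/2,np.median(a[:,2]),a[:,2].min()],1))
print(q[:,0].max())
for r in arm.silhouettes("wrist","stopper")[:2]:
    mm=r["mask"]&(d>0); print(r["confidence"],r["extent"],mm.sum()); w=W[mm]
    print(np.percentile(w,[2,50,98],axis=0))
E
```

```text
[0.49825689 0.10057646 0.27778354] 0.19869271898279325 [-0.92153672 -0.12358408 -1.4051833 ]
-28 [ -7.5   6.1  -0.7 -30.2 -31. ]
-20 [ -9.1   8.6  -0.3 -30.7 -32.2]
-12 [-33.9  35.7   0.9 -30.6 -59.9]
-4 [-43.5   8.3 -17.6 -30.6 -57.9]
4 [ -8.8   8.3  -0.2 -30.6 -34.2]
12 [-20.7   9.3  -5.7 -30.7 -54. ]
20 [-13.1  13.1   0.  -29.6 -32.4]
28 [-24.6  24.2  -0.2 -10.6 -29.3]
36 [-29.6  29.7   0.  -10.4 -12.3]
44 [-29.7  29.7   0.  -10.  -12.8]
52 [-29.6  29.7   0.1  -8.6 -11.2]
60 [-29.4  29.9   0.2  -7.2  -9.7]
68 [-29.2  30.    0.4  -5.5  -8.4]
76 [-29.4  30.2   0.4  -3.9  -6.4]
84 [-29.2  30.3   0.6  -2.3  -4.9]
92 [-29.1  30.5   0.7  -0.7  -3.4]
100 [-29.1  30.4   0.6   0.9  -1.3]
108 [-29.1  30.2   0.5   2.5  -0.1]
116 [-28.6  29.6   0.5   3.7   1.5]
117.56597401830616
0.84 [437.3, 31.0, 514.3, 111.4] 4721
[[ 0.59387593 -0.03415174  0.13972862]
 [ 0.61802983 -0.0078875   0.15333791]
 [ 0.64208783  0.0131821   0.1570335 ]]
```

View pics/w3.png

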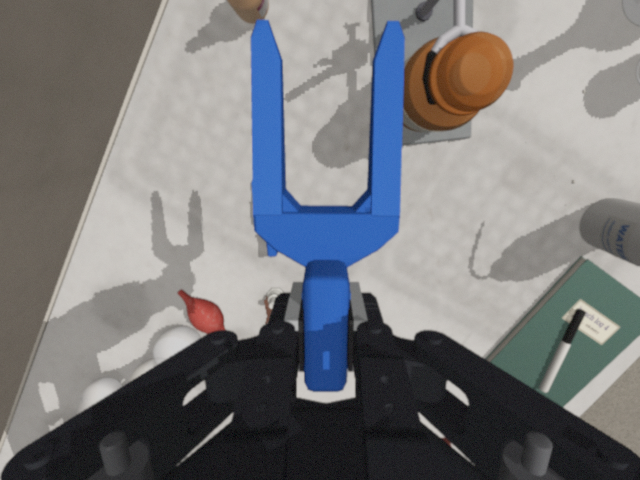

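```bash
python3 - <<'E'
from h import *
from scipy.optimize import least_squares
f=np.load("w3.npz"); W=f["W"];p=f["p"];d=f["d"]
hsv=cv2.cvtColor(p,cv2.COLOR_RGB2HSV)
m=(hsv[...,0]<20)&(hsv[...,1]>120)&(d>0)&(np.hypot(W[...,0]-.618,W[...,1]+.01)<.034)
q=W[m]
for lo in np.arange(.11,.165,.004):
    a=q[(q[:,2]>=lo)&(q[:,2]<lo+.004)]
    if len(a)<15: continue
    r=least_squares(lambda v:np.hypot(a[:,0]-v[0],a[:,1]-v[1])-v[2],[.618,-.01,.025],loss="soft_l1",f_scale=.001)
    print(round(lo,3),len(a),np.round(r.x,4),np.round(np.sqrt(np.mean(r.fun**2)),4),"enc",np.round(cv2.minEnclosingCircle((a[:,:2]*1000).astype(np.float32)),1) if 0 else "",np.round(a.max(0),4),np.round(a.min(0),4))
# rod
r=W[(d>0)&(abs(W[...,0]-.7)<.05)&(abs(W[...,1])<.05)&(W[...,2]>.15)]; print(len(r),r.mean(0) if len(r) else "")
# jaw metal tops near the neck
b=W[(abs(W[...,2])<.015)&(W[...,0]<.56)&(abs(W[...,1])<.1)]; print("bench",np.median(b[:,2]))
E
```

```text
0.11 48 [ 0.6273 -0.0397  0.055 ] 0.0014 enc  [0.6409 0.0181 0.114 ] [0.5989 0.006  0.1103]
0.118 51 [ 0.6194 -0.0139  0.03  ] 0.0002 enc  [0.6346 0.0162 0.122 ] [ 0.5894 -0.0206  0.1195]
0.122 589 [ 0.62   -0.0151  0.0292] 0.0015 enc  [0.6476 0.0161 0.126 ] [ 0.5894 -0.0255  0.122 ]
0.126 30 [ 0.6193 -0.0148  0.0283] 0.0011 enc  [0.644  0.0145 0.1274] [ 0.5907 -0.0198  0.126 ]
0.134 50 [ 0.6201 -0.0147  0.029 ] 0.0002 enc  [0.6344 0.0144 0.1379] [ 0.5916 -0.0106  0.1354]
0.138 184 [ 0.6197 -0.014   0.0283] 0.0004 enc  [0.6436 0.0146 0.142 ] [ 0.5913 -0.0193  0.138 ]
0.142 336 [ 0.6194 -0.0133  0.0267] 0.0006 enc  [0.6447 0.0145 0.146 ] [ 0.5919 -0.0256  0.142 ]
0.146 600 [ 0.6191 -0.0126  0.0244] 0.001 enc  [0.645  0.0138 0.15  ] [ 0.5931 -0.0374  0.146 ]
0.15 1338 [ 0.6192 -0.0131  0.0208] 0.0022 enc  [0.6433 0.0124 0.154 ] [ 0.595  -0.0366  0.15  ]
0.154 2111 [ 0.6192 -0.0129  0.0127] 0.0044 enc  [0.6385 0.008  0.158 ] [ 0.6002 -0.0322  0.154 ]
0 
bench -0.0011226353415021983
```

Wrist view: the wedge is gripped straight, with its grip at (325,325) and prongs at (265,100) and (387,100). The stopper head is at (475,72). The fits put the bottle axis at about (0.6195, -0.0138), the wedge underside 6.2 mm below the TCP and the tips 117 mm ahead of it.

Call:
drive_tool --pt "-40 20 0 0 0 -0.4 0" --pt "-50 65 0 0 0 -0.4 0" --pt "-50 100 15 0 0 -0.4 0" --pt "-50 114.6 55 0 0 -0.4 0" --pt "-50 114.6 100 0 0 -0.4 0" --pt "-50 114.6 130 0 0 -0.4 0" --pt "-50 114.6 143 0 0 -0.4 0" --pt "-50 114.6 143 0 0 -0.4 0" --pt "-50 114.6 143 0 0 -0.4 0"

```text
clock: 7.15
tcp_pos: [0.4495, -0.0147, 0.1365]
ee_rot: [1.0, 0.004, 0.001, 0.0]
contact_force: [-0.4, -1.1, -1.3]
width: 0.192
finger_force: 78.4
```

```bash
cat > look.py <<'E'
from h import *
from scipy.optimize import least_squares
import sys
p,d,K,D,T=cam("wrist"); save(sys.argv[1]+".png",p); W=cloud(d,K,D,T); s=arm.sense()
A=R.from_quat(s["ee_rot"]); L=(W-s["tcp_pos"])@A.as_matrix()*1000
print(s["clock"],s["tcp_pos"],(A*R.from_euler("x",180,degrees=True).inv()).as_rotvec(degrees=True).round(2),s["width"],s["contact_force"],s["wrist_torque"])
hsv=cv2.cvtColor(p,cv2.COLOR_RGB2HSV)
o=(hsv[...,0]<20)&(hsv[...,1]>120)&(d>0)&(np.hypot(W[...,0]-.6195,W[...,1]+.014)<.034)
q=W[o]; t=q[np.hypot(q[:,0]-.6195,q[:,1]+.0138)<.012]; print("top z",np.median(t[:,2]),len(t))
for lo in (.136,.14,.144,.148):
    a=q[(q[:,2]>=lo)&(q[:,2]<lo+.004)]
    if len(a)>30:
        r=least_squares(lambda v:np.hypot(a[:,0]-v[0],a[:,1]-v[1])-v[2],[.6195,-.014,.025],loss="soft_l1",f_scale=.001); print(lo,len(a),r.x.round(4))
m=(hsv[...,0]>105)&(hsv[...,0]<130)&(hsv[...,1]>120)&(d>0)&(abs(L[...,2])<40)
q=L[m]
for x in (36,44,60,76,92,108):
    a=q[abs(q[:,0]-x)<4]
    if len(a)>10: print(x,np.round([a[:,1].min(),a[:,1].max(),(a[:,1].min()+a[:,1].max())/2,np.median(a[:,2])],1))
print("tip x",np.percentile(q[:,0],99.9))
E
python3 look.py w4
```

```text
7.2 [ 0.45000791 -0.01485163  0.13714439] [-0.03 -0.17  0.46] 0.19694901541552323 [ 0.60223334  0.47756238 -1.43679902] [0.0255899  0.00866293 0.00929415]
top z nan 0
36 [-30.4  29.2  -0.6  -9.5]
44 [-30.2  29.3  -0.4  -9. ]
60 [-29.9  29.4  -0.2  -6.1]
76 [-29.8  29.4  -0.2  -2.9]
92 [-29.7  29.5  -0.1   0.3]
108 [-29.7  29.6  -0.1   3.5]
tip x 116.35107003012166
  return _methods._mean(a, axis=axis, dtype=dtype,
  ret = ret.dtype.type(ret / rcount)
```

View pics/w4.png

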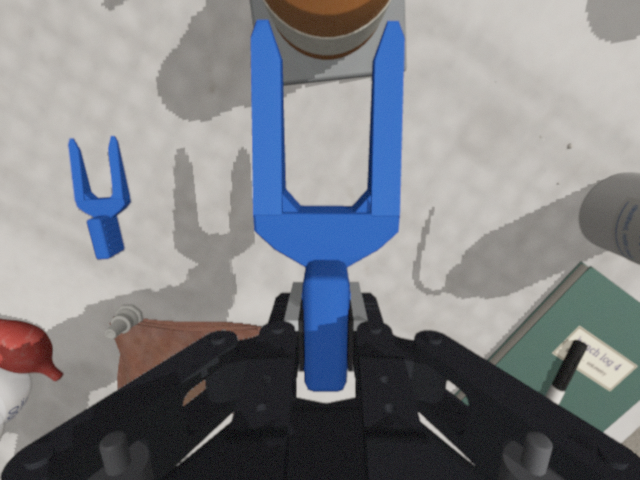

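The prongs are straight and centred on the bottle, which is at (327,25). The tips at (265,25) and (390,25) are still clear of it. I'll lower 3.5 mm and advance under the head edge.

Call:
drive_tool --pt "0 -0.5 3.5 0 0 0 0" --pt "0 -0.5 3.5 0 0 0 0" --pt "10 -0.5 3.5 0 0 0 0" --pt "20 -0.5 3.5 0 0 0 0" --pt "28 -0.5 3.5 0 0 0 0" --pt "34 -0.5 3.5 0 0 0 0" --pt "38 -0.5 3.5 0 0 0 0" --pt "38 -0.5 3.5 0 0 0 0" --pt "38 -0.5 3.5 0 0 0 0"

```text
clock: 8.1
tcp_pos: [0.4864, -0.0142, 0.1316]
ee_rot: [1.0, 0.004, -0.0, -0.0]
contact_force: [-0.0, 0.1, -0.1]
width: 0.199
finger_force: 78.4
```

```bash
python3 look.py w5
```

```text
8.15 [ 0.48624576 -0.0141642   0.13159225] [0.   0.02 0.41] 0.19761220131072732 [0.16208374 0.32905336 0.0401748 ] [-0.00606953  0.00144672 -0.01795448]
top z nan 0
0.136 277 [ 0.6197 -0.0134  0.0283]
0.14 952 [ 0.6198 -0.0134  0.0279]
0.144 1106 [ 0.6204 -0.0135  0.027 ]
0.148 1933 [ 0.6253 -0.0134  0.029 ]
36 [-29.9  29.1  -0.4 -10.2]
44 [-30.   29.4  -0.3  -9.8]
60 [-29.7  29.4  -0.2  -7. ]
76 [-30.   29.6  -0.2  -3.8]
92 [-29.8  29.6  -0.1  -0.6]
108 [-29.4  29.8   0.2   2.5]
tip x 116.70708966283783
  return _methods._mean(a, axis=axis, dtype=dtype,
  ret = ret.dtype.type(ret / rcount)
```

View pics/w5.png

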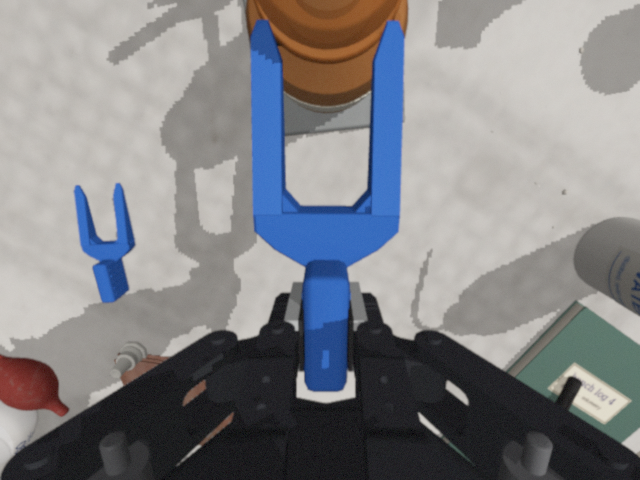

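The tips at (265,25) and (390,25) have just reached the head's edge, below its underside. The shank gap is centred. I'll raise about 1 mm for rim clearance and advance.

Call:
drive_tool --pt "0 -0.6 -1.2 0 0 0 0" --pt "3 -0.6 -1.2 0 0 0 0" --pt "7 -0.6 -1.2 0 0 0 0" --pt "11 -0.6 -1.2 0 0 0 0" --pt "14 -0.6 -1.2 0 0 0 0" --pt "14 -0.6 -1.2 0 0 0 0" --pt "14 -0.6 -1.2 0 0 0 0" --pt "14 -0.6 -1.2 0 0 0 0"

```text
clock: 8.95
tcp_pos: [0.5003, -0.0135, 0.1328]
ee_rot: [1.0, 0.004, -0.0, -0.0]
contact_force: [0.4, -0.7, -1.0]
width: 0.199
finger_force: 78.4
```

```bash
python3 look.py w6 2>/dev/null
```

```text
9.0 [ 0.50028427 -0.01350354  0.13283936] [0.   0.01 0.41] 0.19700427795471348 [-0.56946735  1.07420568 -0.22693294] [ 0.00594159  0.01373448 -0.00327569]
top z 0.15578373256446487 1364
0.136 95 [ 0.6192 -0.0134  0.0279]
0.14 607 [ 0.6186 -0.0134  0.0268]
0.144 1139 [ 0.6192 -0.0134  0.026 ]
0.148 3145 [ 0.6195 -0.0134  0.0233]
36 [-30.   29.1  -0.4 -10.1]
44 [-30.1  29.4  -0.3  -9.7]
60 [-29.9  29.5  -0.2  -6.8]
76 [-29.7  29.8   0.   -3.7]
92 [-29.5  29.8   0.2  -0.5]
108 [-29.5  29.9   0.2   2.5]
tip x 111.14999684688081
```

View pics/w6.png

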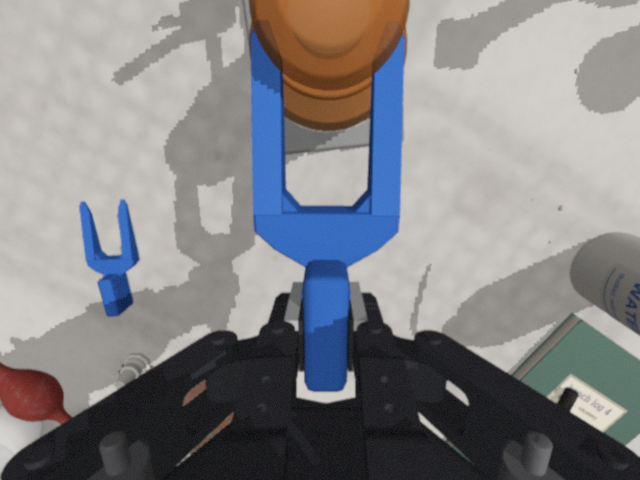

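The prongs are now under the head on both sides, occluded from row 60 upward, with no contact yet. The seated baseline for the top is z = 0.1558. I'll push on slowly.

Call:
drive_tool --pt "2 0 0 0 0 0 0" --pt "4 0 0 0 0 0 0" --pt "6 0 0 0 0 0 0" --pt "7 0 0 0 0 0 0" --pt "8 0 0 0 0 0 0" --pt "9 0 0 0 0 0 0" --pt "10 0 0 0 0 0 0" --pt "11 0 0 0 0 0 0" --pt "12 0 0 0 0 0 0" --pt "12 0 0 0 0 0 0" --pt "12 0 0 0 0 0 0"

```text
clock: 10.1
tcp_pos: [0.5124, -0.0134, 0.1329]
ee_rot: [1.0, 0.004, -0.0, -0.0]
contact_force: [-0.8, -0.8, -0.8]
width: 0.199
finger_force: 78.4
```

```bash
python3 look.py w7 2>/dev/null
```

```text
10.15 [ 0.51236989 -0.01342953  0.13287594] [0.   0.01 0.41] 0.20131026349951137 [ 0.60151808 -0.52562986 -0.98409541] [-0.01246767  0.04431713  0.0132975 ]
top z 0.1559978885434582 4429
0.14 370 [ 0.6181 -0.0134  0.0264]
0.144 984 [ 0.6189 -0.0134  0.0258]
0.148 3574 [ 0.619  -0.0134  0.023 ]
36 [-30.   29.4  -0.3 -10.2]
44 [-30.1  29.4  -0.3  -9.8]
60 [-29.8  29.4  -0.2  -6.9]
76 [-29.9  29.7  -0.1  -3.7]
92 [-29.7  29.6  -0.1  -0.8]
tip x 102.01532688669694
```

Call:
drive_tool --pt "1 0 0 0 0 0 0" --pt "2 0 0 0 0 0 0" --pt "3 0 0 0 0 0 0" --pt "4 0 0 0 0 0 0" --pt "5 0 0 0 0 0 0" --pt "6 0 0 0 0 0 0" --pt "6 0 0 0 0 0 0" --pt "6 0 0 0 0 0 0"

```text
clock: 10.95
tcp_pos: [0.5172, -0.0133, 0.1325]
ee_rot: [1.0, 0.004, -0.002, -0.0]
contact_force: [-6.5, -1.0, 0.1]
width: 0.2
finger_force: 78.6
```

```bash
python3 look.py w8 2>/dev/null
```

```text
11.0 [ 0.51715945 -0.0132976   0.13249882] [0.01 0.18 0.41] 0.20243930667431362 [-6.27253204  0.32381159  1.79665593] [ 0.023901    0.86024389 -0.09798371]
top z 0.15600939685301218 5025
0.14 316 [ 0.6184 -0.0135  0.0267]
0.144 834 [ 0.6189 -0.0134  0.0258]
0.148 3817 [ 0.619  -0.0134  0.023 ]
36 [-30.   29.4  -0.3 -10.3]
44 [-30.   29.4  -0.3  -9.9]
60 [-29.7  29.6  -0.1  -7.1]
76 [-29.6  29.8   0.1  -3.9]
92 [-29.4  30.1   0.4  -1.1]
tip x 97.24611549430612
```

Call:
drive_tool --pt "1 0 0 0 0 0 0" --pt "2 0 0 0 0 0 0" --pt "3 0 0 0 0 0 0" --pt "3 0 0 0 0 0 0" --pt "4 0 0 0 0 0 0" --pt "4 0 0 0 0 0 0" --pt "4 0 0 0 0 0 0" --pt "4 0 0 0 0 0 0"

```text
clock: 11.8
tcp_pos: [0.5207, -0.0132, 0.1325]
ee_rot: [1.0, 0.004, -0.002, -0.0]
contact_force: [-9.4, 0.4, 1.3]
width: 0.2
finger_force: 78.8
```

```bash
python3 look.py w9 2>/dev/null
```

```text
11.85 [ 0.52075491 -0.01322507  0.13248482] [0.02 0.23 0.41] 0.20022007039624587 [-8.28187139  0.20979279  2.40156468] [-0.04679313  1.07349374 -0.08054273]
top z 0.1566678166709789 4959
0.14 206 [ 0.6185 -0.0135  0.0269]
0.144 697 [ 0.6188 -0.0134  0.0261]
0.148 3402 [ 0.6189 -0.0134  0.0235]
36 [-29.8  29.4  -0.2 -10.3]
44 [-30.   29.4  -0.3  -9.9]
60 [-29.6  29.6  -0.   -7.1]
76 [-29.7  29.7  -0.   -4. ]
92 [-29.3  29.8   0.3  -1.2]
108 [-29.3 -24.3 -26.8   2.5]
tip x 115.21654175745343
```

View pics/w9.png

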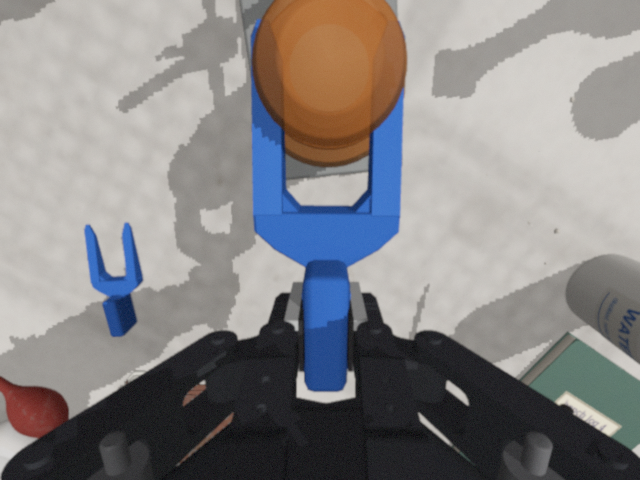

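The stopper at (330,65) is centred between the prongs, with both beneath its head. It has started to rise, by about 0.65 mm. About 12 mm more push should do it, so I'll go slowly.

Call:
drive_tool --pt "1 0 0 0 0 0 0" --pt "2 0 0 0 0 0 0" --pt "3 0 0 0 0 0 0" --pt "4 0 0 0 0 0 0" --pt "5 0 0 0 0 0 0" --pt "6 0 0 0 0 0 0" --pt "7 0 0 0 0 0 0" --pt "8 0 0 0 0 0 0" --pt "9 0 0 0 0 0 0" --pt "9 0 0 0 0 0 0" --pt "9 0 0 0 0 0 0"

```text
clock: 12.95
tcp_pos: [0.5297, -0.0132, 0.1325]
ee_rot: [1.0, 0.004, -0.002, -0.0]
contact_force: [-9.1, -0.7, 2.6]
width: 0.2
finger_force: 78.8
```

```bash
python3 look.py w10 2>/dev/null
```

```text
13.0 [ 0.52969515 -0.01319543  0.13246766] [0.02 0.24 0.41] 0.197760248110118 [-8.5938063   0.08503905  2.90480664] [-0.05894462  1.11042548 -0.09777653]
top z 0.15851420546051131 4787
0.144 360 [ 0.6186 -0.0134  0.0265]
0.148 1748 [ 0.6189 -0.0134  0.0249]
36 [-30.   29.5  -0.2 -10.3]
44 [-30.   29.4  -0.3  -9.9]
60 [-29.7  29.5  -0.1  -7.1]
76 [-29.7  29.5  -0.1  -4.3]
108 [-29.5  29.8   0.2   2.4]
tip x 116.67266848011921
```

Lift is now about 2.5 mm. Another 2.5 mm of push should bring it to 3 mm.

Call:
drive_tool --pt "1 0 0 0 0 0 0" --pt "2 0 0 0 0 0 0" --pt "2.5 0 0 0 0 0 0" --pt "2.5 0 0 0 0 0 0" --pt "2.5 0 0 0 0 0 0" --pt "2.5 0 0 0 0 0 0" --pt "2.5 0 0 0 0 0 0" --pt "2.5 0 0 0 0 0 0"

```text
clock: 13.8
tcp_pos: [0.5322, -0.0132, 0.1325]
ee_rot: [1.0, 0.004, -0.002, -0.0]
contact_force: [-9.4, -0.5, 2.6]
width: 0.196
finger_force: 78.8
```

```bash
python3 look.py w11 2>/dev/null
```

```text
13.85 [ 0.53215789 -0.01317515  0.13245808] [0.01 0.24 0.41] 0.19674018074420063 [-8.45075594 -0.2224681   0.98123019] [-0.04285845  1.10860607 -0.13226936]
top z 0.15901486938490633 4745
0.144 270 [ 0.6187 -0.0135  0.0267]
0.148 1269 [ 0.6189 -0.0134  0.0253]
36 [-29.9  29.6  -0.2 -10.3]
44 [-29.9  29.5  -0.2  -9.9]
60 [-29.7  29.5  -0.1  -7.1]
76 [-29.7  29.6  -0.1  -4.4]
92 [-29.5 -28.7 -29.1  -0.7]
108 [-29.4  29.8   0.2   2.4]
tip x 116.82549140709536
```

View pics/w11.png

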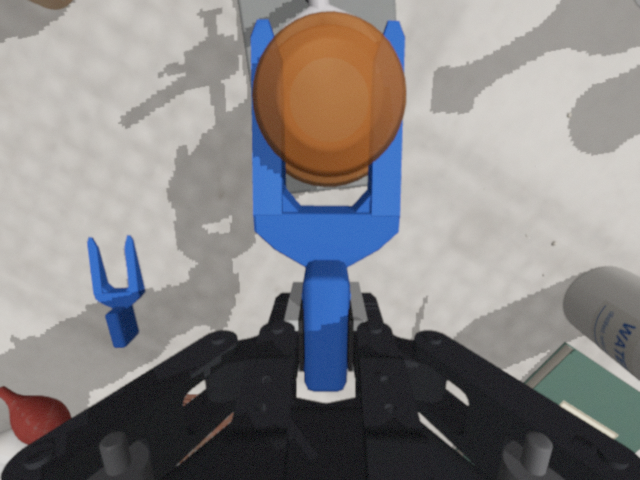

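The head at (330,97) sits on both prongs, with the tips showing beyond it at (262,30) and (395,30). It has lifted 3.0 mm (top z from 0.1560 to 0.1590), the wedge is firmly held, and nothing is moving.

```bash
python3 -c "
from plant import arm
print(arm.job_done())"
```

```text
the job is handed in; nothing more can be done
None
```

I lifted the stopper about 3.0 mm off its seat with the large blue wedge, which is still gripped and held under the head, and handed the job in at about 14 s; no verdict came back.

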